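Slide the graft tray into the cooling dock and snap its lid shut

TASK

Slide the white tray with its load into the open cooling dock, under the lips of the two rails, until it is fully home against the back stop. Then swing the dock's clear lid down and press it until it snaps fully shut. Keep the twin dish and the jar standing in the tray, and do not disturb the other things on the table.

Things in the scene. Friction and masses are not known exactly. Their poses are not given: they have to be found in the camera images.
- dock: White cooling dock, fixed: a slot for the tray between two rails, open at the mouth and on top. Origin on the table at the slot's centre; x is the way the tray slides in, z up. Slot 126 mm wide, from the mouth at x = -75 to the back stop at x = +75 mm. Rails 8 mm thick, 45 mm high; from each a lip reaches 10 mm inwards, its underside 24 mm above the table, so the tray goes in only from the mouth.
- dock_mouth (a point): Point on the table in the middle of the dock's mouth, axes as the dock's; the tray's rear edge is level with it when home. Blue flared guides, 30 mm high, widen the mouth to 148 mm at dock x = -133 mm. The tray slides on the table itself (the cold plate is flush with it).
- lid (a joint): Angle of the dock's clear, blue-framed lid, rad: 0 = fully shut, 1.5 = upright. Hinged along the dock's back, it stays at any angle where it is left (stiff hinge) and swings down towards the mouth. From about 0.11 to 0.04 rad it must be pressed past two sprung balls (about 10 N at its free edge), then it stays latched; fully shut is below 0.03.
- lid_hinge (a point): Middle of the lid's hinge axis, 47 mm above the table at dock x = +83 mm; the axis runs along the dock's y. Axes as the dock's. Behind it a 44 mm high cooler housing reaches to dock x = +145 mm.
- lid_edge (a point): Middle of the lid's outer (upper) face, 165 mm from the hinge, 7 mm from the free edge. Turns with the lid: x points to the hinge, z out of the outer face. Lid 163 mm wide, 4 mm thick; a 116 mm wide flap hangs 32 mm from its free edge on the inner side and closes off the mouth.
- tray: White tray, 150 (x) x 120 (y) x 20 mm, walls and floor 4 mm, loose on the table. Origin under its centre, z up. Either short edge may lead into the dock.
- dishes: Two steel dishes joined side by side, 54 x 108 x 12 mm, with amber glass tops, loose in the tray. Origin under the centre, z up, long side along its y.
- jar: Small blue capped jar, 28 mm diameter, 30 mm high, loose in the tray. Origin under its centre, z up.
- saline: White squat bottle with a blue cap, 60 mm diameter, 80 mm high. Bystander. Origin under its centre.
- swabs: Cardboard swab box, 70 x 110 x 55 mm. Bystander. Origin under its centre.
- votive: Brass cup, 68 mm diameter, 75 mm high. Bystander. Origin under its centre.
- kidney: Open steel instrument dish, 90 x 170 x 35 mm. Bystander. Origin under its centre.
- tweezers: Steel tweezers, 128 mm long, 8 mm high, lying along their x. Bystander. Origin under the centre.
- sachet: Flat red sachet, 100 x 35 x 8 mm. Bystander. Origin under its centre.
- bladebox: Aluminium blade box, 60 x 90 x 30 mm. Bystander. Origin under its centre.
Things that resemble listed ones, but are neither listed nor needed, are in the scene too. Of the things that look like the tray, the middle-sized one is meant.

How it is judged:
By the outcome, as a careful person would: the job done as asked, in the order asked, and still so for the second after the job is handed in, with the robot touching nothing.
It also fails if it takes over 72 s, if anything falls off the work surface, if the arm or the gripper's body presses on something with over 40 N, if the wrist force passes 120 N, or if a joint passes its speed limit or range.

ROBOT

A 6-joint arm with a two-finger parallel gripper is mounted at the origin on the work surface. World frame = base frame: x ahead of the robot, y to its left, z up, the work surface at z = 0. Lengths are in m, angles in rad, forces in N, time in s.
With the tool pointing down it reaches from about 0.375 to 0.975 m from the base axis. Payload 3.8 kg.
Tool frame: the origin (TCP) lies on the centre line of the jaws, within the pads' length; the fingertips stand 14 mm ahead of it and the grasp point (between the pads) lies 5 mm behind it (bot.finger_overhang is the distance from the TCP to the fingertips, in m); y points along the fingers, x is the direction in which the jaws open and shut, and the axes are right-handed (so a half turn about y gives the same grasp; the last joint's range is limited). The gripper opens to 85 mm and grips with 20 to 120 N. Pads are 22 mm wide; open, the fingers measure 114 mm over their backs; the gripper's body (76 mm by 85 mm) begins 54 mm behind the grasp point. The pads swing forward as they close: fully open they stand 13 mm farther back than shut.
Start: joints at [-1.276, 0.264, 1.604, -0, 1.274, -0.037], TCP at [0.22, -0.638, 0.245] pointing down, gripper open.
Joint ranges: [-2.63, 2.63], [-0.94, 2.18], [0.31, 2.57], [-1.31, 4.45], [0, 2.66], [-2.55, 2.55]. Speed limits (rad/s): [2.57, 2.57, 3.14, 3.14, 3.14, 3.14].

INTERFACE

Orientations are given as a rotation vector (axis times angle).
In Python, from workcell import readout, read_camera, bot, spotter gives the robot as it stands.
- The arm moves only by the tool jog_arm, never from a script. Its argument "increments" is a list of rows, each a list of 7 numbers: the shift along the tool's x, y, z in m, then the turn, a rotation vector about the tool's x, y, z in rad, then the opening, from 0 (shut) to 1 (fully open). A call has 1 to 10 rows; each row shifts and turns the pose as measured when the row begins, along the tool's axes as they then stand; what a row does not reach is not made up. A row lasts 1/8 s, in which the tool goes at most 62.5 mm and 10.7 degrees, less where a joint would pass 70% of its speed; a pose out of reach is approached as far as the arm can. A call with a gripper value outside its range is refused whole. The fingers move at their own pace and stop on an object; "force" is the grip in N (left out, the last holds). Time passes only in rows, so rows that do not move let the fingers close. It gives the time, the measured TCP pose, the force and the opening at its end, in the units of the state.
- readout.read_state(): the state, without advancing time (a new reading comes with each control period).
- read_camera(name): name is "scene" or "top" or "wrist"; returns a dict with "img" (384x512x3 uint8, blue, green, red), "range_z" (384x512 float32, m along the optical axis (not along the pixel's ray), 0 where there is no reading), "fx", "fy", "cx", "cy" (pixels), "world_from_camera" (4x4, takes a point from camera to world coordinates). Camera axes: x right, y down, z forward; pixel columns grow to the right and rows downward; lengths in m; the calibration is good to about 2 mm. A picture is of the moment at which its call begins.
- bot.finish_job(): hands the job in, once; it reports no verdict.
Trained networks look in a picture, given as the dict that the camera call returned (one of the last four; its "shot" number tells which), for a name from the list of things; names that differ only in an ending like _2 or _b are one class to them, and where a whole thing is asked for, a point or a joint stands for the part that bears it (a point fixed in the world has none). Each returns a list of dicts, best first, with "p" (0 to 1); they miss things now and then, are a little off and sometimes report something else, mostly with a low value. They report only what shows in the picture. A call takes as long as a camera call. They do not tell look-alikes from the thing itself.
- spotter.masks_of(picture, thing): "mask" (384x512 bool, what is visible of it) and "location" ([column, row] in pixels, amid what is visible of it).
- spotter.spot_point(picture, thing): "location" ([column, row] in pixels: a listed point, or the origin of a listed thing).
The state is a dict: "time": time; "q": joint angles; "joint_vel": joint speeds; "joint_torque": joint torques, N m; "tool_pos": TCP position; "tcp_rot": TCP orientation; "wrist_force": force on the tool from outside, world axes, zero at the start; "torque": the same for the moment, N m; "width": opening from 0.0 (shut) to 1.0 (fully open).
Only numpy, scipy, OpenCV 4.12 (cv2) and the standard library are available. Lean on these libraries where they do the work, as an engineer would, in place of code of your own. Each camera call takes 0.05 s, during which the arm holds its last target. There are 200 camera calls.

## Working session

There is one attempt and no reset: what is moved stays moved. The work goes in short steps, Python scripts to look and compute and a tool call to move; the robot and the scene stay as the last step left them, time stands still between calls to the robot, and variables do not carry over. Pictures are saved under pics/ and viewed, about 8 in all and at most 12, crops included, and the job is handed in when it is done.

Besides the shell and the picture viewer there is one more tool, called after "Call:" as name(argument=value, ...), one argument or row to a line, values as JSON. jog_arm: Moves the arm, as the interface text tells. Its arguments: {"type":"object","properties":{"increments":{"type":"array"},"force":{"type":"number"}},"required":["increments"]}

```bash
mkdir -p pics; ls; cat > h.py <<'E'
import numpy as np, cv2
from workcell import readout, read_camera, bot, spotter
from scipy.spatial.transform import Rotation as R
def w(p,c,r,z=None):
    T=np.array(p["world_from_camera"]); d=np.array([(c-p["cx"])/p["fx"],(r-p["cy"])/p["fy"],1.])
    if z is None: s=p["range_z"][int(round(r)),int(round(c))]
    else: s=(z-T[2,3])/(T[:3,:3]@d)[2]
    return T[:3,:3]@(d*s)+T[:3,3]
def cloud(p):
    v,u=np.mgrid[0:384,0:512]; Z=p["range_z"]; T=np.array(p["world_from_camera"])
    P=np.stack([(u-p["cx"])/p["fx"]*Z,(v-p["cy"])/p["fy"]*Z,Z],-1)@T[:3,:3].T+T[:3,3]
    P[Z==0]=np.nan; return P
E
python3 - <<'E'
from h import *
np.set_printoptions(precision=3,suppress=True)
a=read_camera("scene");b=read_camera("top")
for n,p in(("scene",a),("top",b)):
    cv2.imwrite(f"pics/{n}0.png",cv2.resize(p["img"],(800,600)))
    np.savez(f"{n}0.npz",**{k:p[k] for k in p})
    print(n,p["shot"],p["fx"],np.array(p["world_from_camera"])[:3])
    for t in ["dock","dock_mouth","lid_hinge","lid_edge","tray","dishes","jar"]:
        print(t,[(np.round(q["location"],1),round(q["p"],2),w(p,*q["location"])) for q in spotter.spot_point(p,t)[:4]])
s=readout.read_state();print(s)
E
```

```text
pics
scene 1 361.35463024398643 [[ 0.431  0.501 -0.75   1.252]
 [ 0.902 -0.252  0.351 -0.303]
 [-0.013 -0.828 -0.56   0.602]]
dock [(array([221. , 219.9]), 0.55, array([ 0.545, -0.091,  0.002]))]
dock_mouth [(array([250.4, 220.2]), 0.71, array([ 0.626, -0.042,  0.043]))]
lid_hinge [(array([188.6, 215.2]), 0.82, array([ 0.564, -0.175,  0.061]))]
lid_edge [(array([204.7, 155.8]), 0.8, array([ 0.563, -0.119,  0.209]))]
tray [(array([294.8, 142.9]), 0.95, array([0.261, 0.294, 0.005])), (array([304.3, 198.6]), 0.59, array([0.579, 0.14 , 0.018])), (array([259.6, 172.2]), 0.55, array([0.38 , 0.099, 0.003]))]
dishes [(array([294.9, 200.3]), 0.71, array([0.572, 0.115, 0.015]))]
jar [(array([322.8, 198.7]), 0.67, array([0.602, 0.185, 0.017]))]
top 2 450.9240451483204 [[ 0.012 -0.989  0.146  0.33 ]
 [-1.    -0.012 -0.003  0.036]
 [ 0.005 -0.146 -0.989  1.271]]
dock [(array([295.4, 180.2]), 0.94, array([ 0.551, -0.086,  0.001])), (array([419.7, 196.8]), 0.43, array([ 0.504, -0.431,  0.026]))]
dock_mouth [(array([270.4, 177.1]), 0.89, array([ 0.559, -0.015,  0.   ])), (array([315.1, 164.9]), 0.51
[... 362 characters left out ...]
9 , 0.001])), (array([153.7, 284.8]), 0.63, array([0.254, 0.304, 0.008])), (array([217.1, 172.3]), 0.61, array([0.569, 0.137, 0.013]))]
dishes [(array([219.6, 176.5]), 0.8, array([0.557, 0.13 , 0.013]))]
jar [(array([197.6, 164.2]), 0.54, array([0.588, 0.191, 0.033]))]
{'time': 0.8, 'q': array([-1.276,  0.264,  1.604,  0.   ,  1.274, -0.037]), 'joint_vel': array([ 0.001,  0.001, -0.001, -0.   ,  0.   , -0.001]), 'joint_torque': array([ -0.   , -51.498, -36.77 ,  -0.   ,   0.001,   0.   ]), 'tool_pos': array([ 0.22 , -0.638,  0.245]), 'tcp_rot': array([-1.348,  0.961, -0.961]), 'wrist_force': array([ 0.449, -0.138, -0.278]), 'torque': array([0.036, 0.006, 0.042]), 'width': 1.0000104943624109}
```

View pics/top0.png

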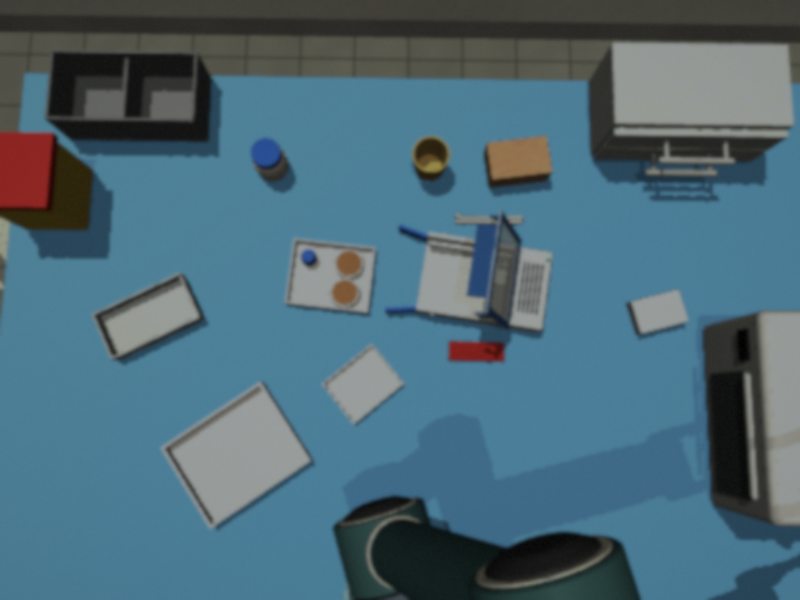

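View pics/scene0.png

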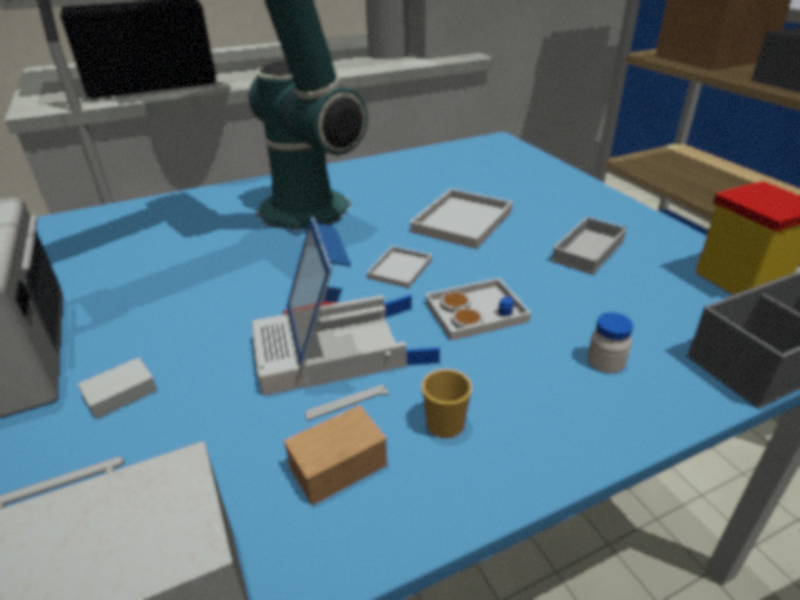

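```bash
python3 - <<'E'
from h import *
np.set_printoptions(precision=4,suppress=True)
p=read_camera("top")
P=cloud(p)
for t in ["tray","dock","dishes","jar","lid"]:
  for q in spotter.masks_of(p,t)[:3]:
    m=q["mask"]; X=P[m]; X=X[~np.isnan(X[:,0])]
    z=X[:,2]
    (c,s,a)=cv2.minAreaRect((X[:,:2]*1000).astype(np.float32))
    print(t,round(q["p"],2),m.sum(),q["location"],"rect",np.array(c),np.array(s),a,"z",np.percentile(z,[5,50,95]))
    if t=="lid" :
        # plane fit
        mu=np.median(X,0);u,sv,vt=np.linalg.svd(X-mu,full_matrices=False);print(mu,vt,sv)
E
```

```text
tray 0.94 1587 [207.3, 173.0] rect [556.3829 154.5487] [150.4936 122.0517] 84.45655822753906 z [0.0004 0.0053 0.0214]
tray 0.57 1441 [231.4, 245.9] rect [364.4112  93.2028] [ 98.0005 119.5889] 40.08211135864258 z [-0.001   0.0038  0.0158]
tray 0.57 4921 [150.9, 288.8] rect [238.0087 313.6292] [175.0763 217.9599] 34.927032470703125 z [0.0018 0.0068 0.0285]
dock 0.6 4794 [309.2, 180.9] rect [ 575.7252 -104.3445] [280.5627 218.1184] 82.28058624267578 z [-0.0015  0.044   0.2062]
dishes 0.75 523 [220.2, 176.9] rect [551.0421 125.1469] [ 50.9122 101.4996] 84.46147155761719 z [0.0121 0.0168 0.0208]
dishes 0.24 485 [171.4, 99.1] rect [762.2377 266.5005] [55.7747 55.2453] 5.176793575286865 z [0.0179 0.0774 0.0835]
jar 0.48 70 [196.0, 163.3] rect [587.735  193.1635] [22.7876 21.8966] 49.53779602050781 z [0.0218 0.0331 0.0381]
lid 0.86 1694 [314.6, 169.6] rect [ 564.4282 -130.5101] [ 93.0363 201.7846] 81.15214538574219 z [0.0665 0.1874 0.2089]
[ 0.5462 -0.1214  0.1874] [[-0.0565  0.3795  0.9235]
 [ 0.9923 -0.0809  0.0939]
 [ 0.1103  0.9217 -0.372 ]] [2.4533 1.8288 0.5556]
```

```bash
python3 - <<'E'
import cv2
i=cv2.imread("pics/top0.png")
cv2.imwrite("pics/crop1.png",cv2.resize(i[200:400,270:570],None,fx=2.6,fy=2.6,interpolation=cv2.INTER_CUBIC))
E
```

```text
(no output)
```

View pics/crop1.png

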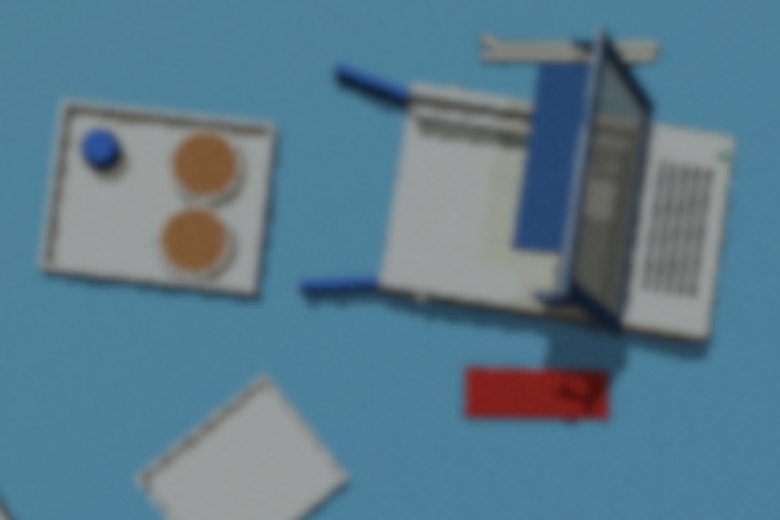

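```bash
cat >> h.py <<'E'
def go(pos,xdir,ydir=(0,0,-1)):
    "tool-frame increments from the current pose to a target pose"
    s=readout.read_state(); R0=R.from_rotvec(s["tcp_rot"])
    y=np.array(ydir,float); y/=np.linalg.norm(y); x=np.array(xdir,float); x-=y*(x@y); x/=np.linalg.norm(x)
    R1=R.from_matrix(np.stack([x,y,np.cross(x,y)],1))
    return R0.inv().apply(np.array(pos)-s["tool_pos"]),(R0.inv()*R1).as_rotvec(),(R1*R0.inv()).as_rotvec()
E
python3 - <<'E'
from h import *
np.set_printoptions(precision=4,suppress=True)
s=readout.read_state(); print(R.from_rotvec(s["tcp_rot"]).as_matrix())
for k in(1,-1): print(go([.563,.227,.2],[.097*k,.995*k,0]))
p=np.load("top0.npz");P=cloud(p)
Q=P.reshape(-1,3);Q=Q[~np.isnan(Q[:,0])]
# dock frame guess
g=np.array([.551,-.09]);yaw=np.radians(-97);
for _ in range(3):
  d=np.array([np.cos(yaw),np.sin(yaw)]);n=np.array([-d[1],d[0]])
  L=(Q[:,:2]-g)@np.stack([d,n],1)
  m=(abs(Q[:,2]-.044)<.006)&(abs(L[:,0])<.17)&(abs(L[:,1])<.09)&((L[:,0]<0.07)|(L[:,0]>.10))
  c,sz,a=cv2.minAreaRect((Q[m,:2]*1000).astype(np.float32));print(m.sum(),c,sz,a,cv2.boxPoints((c,sz,a)))
  X=L[m]
  for lo in(-.075,-.05,-.025,0.1,.12):
    k=(X[:,0]>lo)&(X[:,0]<lo+.025)
    if k.sum(): print(lo,k.sum(),np.percentile(X[k,1],[0,5,95,100]),X[:,0].min(),X[:,0].max())
  break
E
```

```text
[[ 0.3257  0.      0.9455]
 [-0.9455  0.      0.3257]
 [-0.     -1.      0.    ]]
(array([-0.7062,  0.0453,  0.6062]), array([-0.0001, -2.7126,  0.    ]), array([-0.    , -0.0001,  2.7126]))
(array([-0.7062,  0.0453,  0.6062]), array([-0.   ,  0.429, -0.   ]), array([-0.   ,  0.   , -0.429]))
1041 (547.2870483398438, -121.76717376708984) (224.8955841064453, 149.35313415527344) 81.87149047851562 [[ 457.4613 -222.5264]
 [ 605.314  -243.644 ]
 [ 637.1128  -21.0079]
 [ 489.2601    0.1097]]
-0.075 65 [-0.0728 -0.0695  0.0719  0.0756] -0.08171693573674417 0.14541246615719913
-0.05 60 [-0.0698 -0.0696  0.0722  0.0765] -0.08171693573674417 0.14541246615719913
-0.025 61 [-0.071  -0.0701  0.0701  0.0719] -0.08171693573674417 0.14541246615719913
0.1 457 [-0.0747 -0.0682  0.0597  0.0679] -0.08171693573674417 0.14541246615719913
0.12 411 [-0.0752 -0.068   0.06    0.0678] -0.08171693573674417 0.14541246615719913
```

Call:
jog_arm(
  increments=[
    [0, -0.02, 0, 0, 0.143, 0, 0.45],
    [0, -0.02, 0, 0, 0.143, 0, 0.45],
    [0, -0.02, 0, 0, 0.143, 0, 0.45],
    [-0.058, 0, 0.017, 0, 0, 0, 0.45],
    [-0.058, 0, 0.017, 0, 0, 0, 0.45],
    [-0.058, 0, 0.017, 0, 0, 0, 0.45],
    [-0.058, 0, 0.017, 0, 0, 0, 0.45],
    [-0.058, 0, 0.017, 0, 0, 0, 0.45],
    [-0.058, 0, 0.017, 0, 0, 0, 0.45],
    [-0.058, 0, 0.017, 0, 0, 0, 0.45],
  ],
  force=40,
)

```text
time: 2.35
tool_pos: [0.3871, -0.2412, 0.3072]
tcp_rot: [-1.148, 1.293, -1.301]
wrist_force: [1.3, -0.4, 0.2]
width: 0.45
```

Call:
jog_arm(
  increments=[
    [-0.058, 0, 0.017, 0, 0, 0, 0.45],
    [-0.058, 0, 0.017, 0, 0, 0, 0.45],
    [-0.058, 0, 0.017, 0, 0, 0, 0.45],
    [-0.058, 0, 0.017, 0, 0, 0, 0.45],
    [-0.058, 0, 0.017, 0, 0, 0, 0.45],
    [-0.058, 0, 0.017, 0, 0, 0, 0.45],
  ],
)

```text
time: 3.1
tool_pos: [0.5334, 0.1036, 0.3104]
tcp_rot: [-1.142, 1.286, -1.306]
wrist_force: [0.5, -1.3, 0.3]
width: 0.452
```

```bash
python3 - <<'E'
from h import *
np.set_printoptions(precision=4,suppress=True)
p=read_camera("wrist");np.savez("w1.npz",**p);cv2.imwrite("pics/w1.png",cv2.resize(p["img"],(800,600)))
print(readout.read_state()["tool_pos"],np.array(p["world_from_camera"]))
for t,z in [("dock_mouth",0),("tray",0),("jar",0),("dishes",.0)]:
    print(t,[(np.round(q["location"]),round(q["p"],2),w(p,*q["location"],z)) for q in spotter.spot_point(p,t)[:3]])
P=cloud(p)
for t in ["tray","dishes","jar"]:
  for q in spotter.masks_of(p,t)[:2]:
    X=P[q["mask"]]; X=X[~np.isnan(X[:,0])]
    print(t,round(q["p"],2),q["location"],len(X),cv2.minAreaRect((X[:,:2]*1000).astype(np.float32)),np.percentile(X[:,2],[5,50,95]))
E
```

```text
[0.5355 0.1104 0.31  ] [[-0.1203 -0.9528 -0.2788  0.606 ]
 [-0.9927  0.1163  0.0309  0.0956]
 [ 0.003   0.2805 -0.9598  0.4394]
 [ 0.      0.      0.      1.    ]]
dock_mouth [(array([331., 132.]), 0.84, array([ 0.5648, -0.0173,  0.    ]))]
tray [(array([278., 253.]), 0.94, array([0.3682, 0.0849, 0.    ])), (array([166., 324.]), 0.89, array([0.2445, 0.3112, 0.    ])), (array([224., 147.]), 0.86, array([0.5623, 0.1502, 0.    ]))]
jar [(array([197., 134.]), 0.67, array([0.5861, 0.1881, 0.    ]))]
dishes [(array([240., 149.]), 0.96, array([0.555 , 0.1253, 0.    ])), (array([380., 134.]), 0.2, array([ 0.5523, -0.0925,  0.    ]))]
tray 0.91 [212.5, 150.5] 5863 ((557.7120361328125, 154.00302124023438), (160.14247131347656, 129.07301330566406), 84.23383331298828) [0.0019 0.0036 0.0197]
tray 0.66 [270.1, 259.2] 2683 ((415.9037170410156, 84.02136993408203), (101.58053588867188, 230.6068115234375), 65.90464782714844) [0.0011 0.0027 0.0145]
dishes 0.74 [237.9, 144.9] 1995 ((556.4561157226562, 122.04987335205078), (52.48882293701172, 106.00333404541016), 83.25728607177734) [0.0142 0.0157 0.0172]
jar 0.6 [195.5, 131.0] 339 ((592.77197265625, 194.07289123535156), (33.62309646606445, 26.520605087280273), 89.58782958984375) [0.0092 0.0323 0.0341]
```

View pics/w1.png

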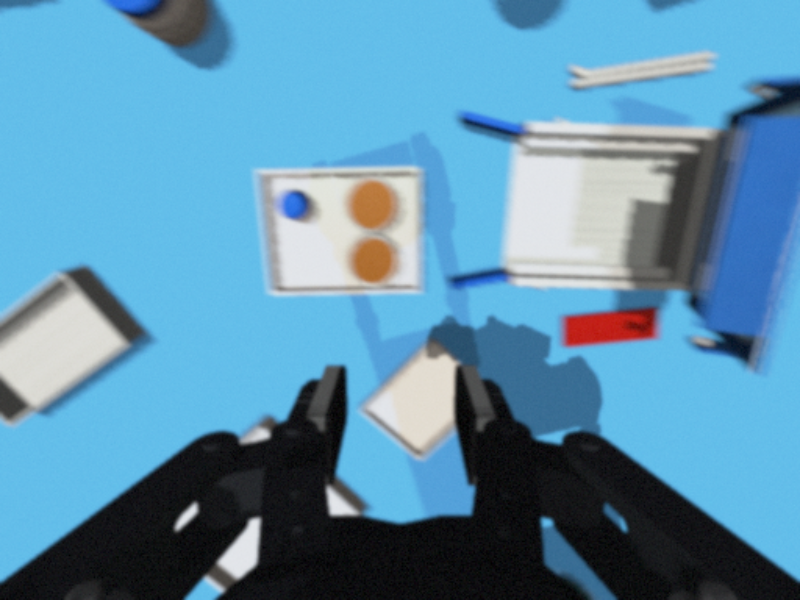

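```bash
python3 - <<'E'
from h import *
np.set_printoptions(precision=4,suppress=True)
p=dict(np.load("w1.npz"));P=cloud(p).reshape(-1,3);P=P[~np.isnan(P[:,0])]
def frame(g,yaw,m,rep=""):
  d=np.array([np.cos(yaw),np.sin(yaw)]);n=np.array([-d[1],d[0]]);return (P[:,:2]-g)@np.stack([d,n],1)
L=frame([.5575,.154],np.radians(-95.6),None)
m=(abs(P[:,2]-.020)<.004)&(abs(L[:,0])<.085)&(abs(L[:,1])<.07)&((abs(L[:,0])>.068)|(abs(L[:,1])>.053))
print(m.sum(),cv2.minAreaRect((P[m,:2]*1000).astype(np.float32)))
for nm,k in [("rear",L[:,0]<-.068),("front",L[:,0]>.068)]:
  A=L[m&k&(abs(L[:,1])<.045)]; print(nm,np.median(A,0),np.degrees(np.polyfit(A[:,1],A[:,0],1)[0]),np.percentile(A[:,0],[5,95]))
for nm,k in [("R",L[:,1]<-.053),("Lf",L[:,1]>.053)]:
  A=L[m&k&(abs(L[:,0])<.06)]; print(nm,np.median(A,0),np.degrees(np.polyfit(A[:,0],A[:,1],1)[0])*1,np.percentile(A[:,1],[5,95]))
L=frame([.552,-.087],np.radians(-98),None)
m=(abs(P[:,2]-.045)<.005)&(L[:,0]>-.09)&(L[:,0]<.02)&(abs(L[:,1])<.085)
for k in(L[:,1]<0,L[:,1]>0):
  A=L[m&k]; print(len(A),np.median(A,0),np.percentile(A[:,1],[3,97]),np.percentile(A[:,0],[0,1]),np.degrees(np.polyfit(A[:,0],A[:,1],1)[0]))
# guides
m=(abs(P[:,2]-.03)<.005)&(L[:,0]>-.15)&(L[:,0]<-.07)&(abs(L[:,1])<.09)
for k in(L[:,1]<0,L[:,1]>0):
  A=L[m&k]; print("guide",len(A),A[A[:,0].argmin()],A[A[:,0].argmax()])
E
```

```text
989 ((560.0598754882812, 151.30764770507812), (150.07992553710938, 120.26318359375), 84.17001342773438)
rear [-0.0701  0.0018] 0.19690785446081027 [-0.0722 -0.0684]
front [ 0.0757 -0.006 ] -0.2523536050449951 [0.0742 0.0773]
R [ 0.0054 -0.0547] -0.08403665806668215 [-0.0569 -0.0531]
Lf [0.0015 0.0608] -0.5844760960353933 [0.0589 0.0626]
396 [-0.0285 -0.0633] [-0.0675 -0.0595] [-0.0768 -0.0757] -0.5638325047683884
490 [-0.0277  0.07  ] [0.0661 0.0741] [-0.0747 -0.0743] -0.6906826897999935
guide 198 [-0.1303 -0.0712] [-0.0702 -0.0496]
guide 237 [-0.1282  0.0807] [-0.07    0.0628]
```

```bash
python3 - <<'E'
from h import *
np.set_printoptions(precision=4,suppress=True)
print(readout.read_state()["tool_pos"]);print(go([.5545,.2252,.08],[-.101,-.995,0]))
E
```

```text
[0.5325 0.1001 0.31  ]
(array([-0.1275,  0.2297,  0.0036]), array([-0.0124, -0.0217,  0.0031]), array([0.0044, 0.012 , 0.0217]))
```

Call:
jog_arm(
  increments=[
    [-0.032, 0.04, 0.001, -0.012, -0.022, 0.003, 0.4],
    [-0.032, 0.048, 0.001, 0, 0, 0, 0.4],
    [-0.032, 0.048, 0.001, 0, 0, 0, 0.4],
    [-0.032, 0.048, 0, 0, 0, 0, 0.4],
    [0, 0.03, 0, 0, 0, 0, 0.4],
    [0, 0, 0, 0, 0, 0, 0.4],
  ],
)

```text
time: 4.25
tool_pos: [0.5551, 0.2202, 0.0954]
tcp_rot: [-1.144, 1.287, -1.299]
wrist_force: [0.2, 0.2, -0.7]
width: 0.399
```

```bash
python3 - <<'E'
from h import *
np.set_printoptions(precision=4,suppress=True)
p=read_camera("wrist");cv2.imwrite("pics/w2.png",cv2.resize(p["img"],(640,480)))
print(readout.read_state()["tool_pos"]);print(go([.5545,.2252,.021],[-.101,-.995,0]))
P=cloud(p).reshape(-1,3);P=P[~np.isnan(P[:,0])]
g=np.array([.560,.1513]);d=np.array([-.101,-.995]);n=np.array([.995,-.101]);L=(P[:,:2]-g)@np.stack([d,n],1)
A=P[(abs(P[:,2]-.02)<.004)&(abs(L[:,0]+.074)<.012)&(abs(L[:,1])<.06)];B=L[(abs(P[:,2]-.02)<.004)&(abs(L[:,0]+.074)<.012)&(abs(L[:,1])<.06)]
print(len(B),np.percentile(B,[5,50,95],axis=0))
A=(P[:,2]>.028)&(P[:,2]<.04)&(abs(L[:,0])<.07)&(abs(L[:,1])<.055);print("jar",A.sum(),L[A].mean(0),L[A].min(0),L[A].max(0))
E
```

```text
[0.5564 0.2206 0.0972]
(array([-0.0042,  0.0761, -0.0034]), array([-0.0129, -0.0155, -0.0025]), array([-0.0012,  0.0131,  0.0155]))
951 [[-0.0752 -0.0571]
 [-0.073   0.0073]
 [-0.0651  0.0585]]
jar 915 [-0.0441  0.0286] [-0.0558  0.0168] [-0.0323  0.0398]
```

View pics/w2.png

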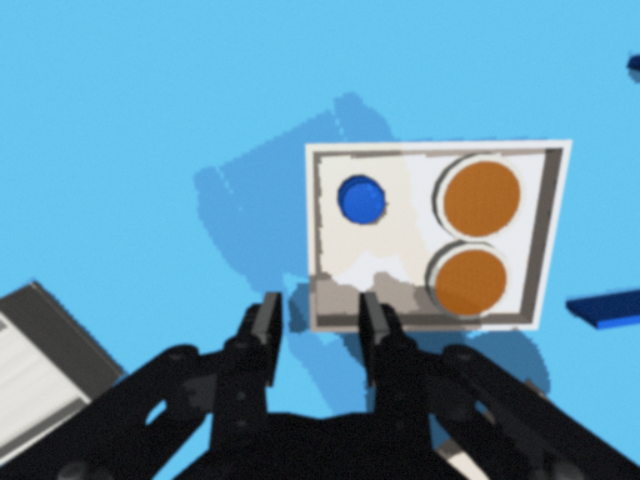

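Call:
jog_arm(
  increments=[
    [-0.004, 0.02, -0.003, -0.013, -0.015, -0.002, 0.4],
    [0, 0.025, 0, 0, 0, 0, 0.4],
    [0, 0.02, 0, 0, 0, 0, 0.4],
    [0, 0, 0, 0, 0, 0, 0.4],
  ],
)

```text
time: 4.8
tool_pos: [0.5591, 0.2245, 0.0353]
tcp_rot: [-1.148, 1.281, -1.286]
wrist_force: [0.2, -0.7, -0.2]
width: 0.401
```

```bash
python3 - <<'E'
from h import *
np.set_printoptions(precision=4,suppress=True)
print(readout.read_state()["tool_pos"]);print(go([.5545,.2252,.021],[-.101,-.995,0]))
E
```

```text
[0.5591 0.2245 0.0353]
(array([-0.0001,  0.0142, -0.0048]), array([-0.0083, -0.0028, -0.0052]), array([-0.0043,  0.0088,  0.0028]))
```

Call:
jog_arm(
  increments=[
    [0, 0.008, -0.004, -0.008, -0.003, -0.005, 0.4],
    [0, 0.006, 0, 0, 0, 0, 0.4],
    [0, 0, 0, 0, 0, 0, 0.4],
    [0, 0, 0, 0, 0, 0, 0.2],
    [0, 0, 0, 0, 0, 0, 0],
    [0, 0, 0, 0, 0, 0, 0],
    [0, 0, 0, 0, 0, 0, 0],
  ],
  force=60,
)

```text
time: 5.68
tool_pos: [0.5568, 0.2258, 0.023]
tcp_rot: [-1.156, 1.281, -1.283]
wrist_force: [-0.7, 0.4, -0.7]
width: 0.018
```

```bash
python3 - <<'E'
from h import *
np.set_printoptions(precision=4,suppress=True)
s=readout.read_state();print(s["tool_pos"],s["wrist_force"],s["width"]);print(go([.5545,.2252,.021],[-.101,-.995,0]))
p=read_camera("wrist");cv2.imwrite("pics/w3.png",p["img"]);np.savez("w3.npz",**p)
P=cloud(p).reshape(-1,3);P=P[~np.isnan(P[:,0])]
g=np.array([.560,.1513]);d=np.array([-.101,-.995]);n=np.array([.995,-.101]);L=(P[:,:2]-g)@np.stack([d,n],1)
m=(abs(P[:,2]-.02)<.005)&(abs(L[:,0])<.09)&(abs(L[:,1])<.075)
for a,b,k in(("left",1,L[:,1]>.054),("right",1,L[:,1]<-.054),("front",0,L[:,0]>.068),("rear",0,L[:,0]<-.066)):
  A=L[m&k&(abs(L[:,1-b])<.06)]
  if len(A)>20: print(a,len(A),np.median(A,0),np.degrees(np.polyfit(A[:,1-b],A[:,b],1)[0]))
E
```

```text
[0.5568 0.2258 0.023 ] [-0.6545  0.412  -0.7396] 0.0181739170550077
(array([ 0.0008,  0.002 , -0.0023]), array([-0.0035,  0.0004, -0.0018]), array([-0.0014,  0.0037, -0.0004]))
left 2018 [-0.0088  0.0581] 0.018396677626870833
right 722 [ 0.0409 -0.0564] -0.39864021749467093
front 360 [ 0.0702 -0.0496] -1.9697234058464763
rear 1894 [-0.0737  0.0094] 0.9051865034667794
```

View pics/w3.png

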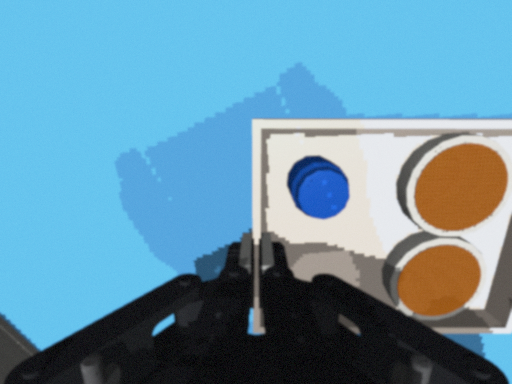

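Call:
jog_arm(
  increments=[
    [0.002, 0, 0.005, 0, 0.012, 0, 0],
    [0.003, 0, 0.008, 0, 0.012, 0, 0],
    [0.004, 0, 0.008, 0, 0.012, 0, 0],
    [0.004, 0, 0.008, 0, 0.012, 0, 0],
    [0.002, 0, 0.003, 0, 0, 0, 0],
    [0, 0, 0, 0, 0, 0, 0],
  ],
)

```text
time: 6.48
tool_pos: [0.5885, 0.2057, 0.023]
tcp_rot: [-1.129, 1.321, -1.321]
wrist_force: [-1.3, 1.7, 0.8]
width: 0.024
```

```bash
cat >> h.py <<'E'
O=np.array([.555,-.0874]);d=np.array([-.1495,-.9888]);n=np.array([.9888,-.1495])
def uv(P): return (np.asarray(P)[...,:2]-O)@np.stack([d,n],1)
def dw(u,v,z): return np.r_[O+u*d+v*n,z]
E
python3 - <<'E'
from h import *
np.set_printoptions(precision=4,suppress=True)
s=readout.read_state();print(s["tool_pos"],uv(s["tool_pos"]),s["wrist_force"],s["width"]);print(go(dw(-.285,-.0107,.022),[*d,0]))
p=read_camera("top");np.savez("t2.npz",**p);P=cloud(p).reshape(-1,3);P=P[~np.isnan(P[:,0])];L=uv(P)
m=(abs(P[:,2]-.02)<.006)&(L[:,0]<-.135)&(L[:,0]>-.35)&(abs(L[:,1])<.08)
print(m.sum(),cv2.minAreaRect((L[m]*1000).astype(np.float32)))
p=read_camera("wrist");np.savez("w4.npz",**p);P=cloud(p).reshape(-1,3);P=P[~np.isnan(P[:,0])];L=uv(P)
m=(abs(P[:,2]-.02)<.005)&(L[:,0]<-.135)&(L[:,0]>-.32)&(abs(L[:,1])<.08)
k=m&(L[:,1]>.05);print("left",k.sum(),np.median(L[k],0),np.degrees(np.polyfit(L[k,0],L[k,1],1)[0]))
E
```

```text
[0.5885 0.2057 0.023 ] [-0.2948 -0.0106] [-1.2749  1.7353  0.7729] 0.023585301161961655
(array([ 0.0098,  0.001 , -0.    ]), array([-0.002 , -0.0036, -0.0024]), array([-0.0021,  0.0023,  0.0036]))
659 ((-213.70425415039062, -3.4944381713867188), (121.5553207397461, 129.25393676757812), 89.71391296386719)
left 2596 [-0.2386  0.0575] -0.40611250475776506
```

Call:
jog_arm(
  increments=[
    [0.005, 0, 0, 0, -0.004, 0, 0],
    [0.009, 0, 0, 0, 0, 0, 0],
    [0.012, 0, 0, 0, 0, 0, 0],
    [0.012, 0, 0, 0, 0, 0, 0],
    [0.012, 0, 0, 0, 0, 0, 0],
    [0.012, 0, 0, 0, 0, 0, 0],
    [0.012, 0, 0, 0, 0, 0, 0],
    [0.009, 0, 0, 0, 0, 0, 0],
    [0.005, 0, 0, 0, 0, 0, 0],
    [0, 0, 0, 0, 0, 0, 0],
  ],
)

```text
time: 7.82
tool_pos: [0.5745, 0.1119, 0.023]
tcp_rot: [-1.131, 1.315, -1.318]
wrist_force: [-0.3, 0.4, -0.2]
width: 0.024
```

```bash
cat > chk.py <<'E'
from h import *
import sys
np.set_printoptions(precision=4,suppress=True)
s=readout.read_state();print(s["tool_pos"],uv(s["tool_pos"]),s["wrist_force"],s["width"]);print(go(dw(float(sys.argv[1]),-.0107,.022),[*d,0]))
p=read_camera("wrist");np.savez("w5.npz",**p);cv2.imwrite(sys.argv[2],p["img"]);P=cloud(p).reshape(-1,3);P=P[~np.isnan(P[:,0])];L=uv(P)
u=uv(s["tool_pos"])[0]
m=(abs(P[:,2]-.02)<.005)&(L[:,0]<min(u+.12,-.078))&(L[:,0]>u-.01)&(abs(L[:,1]-.058)<.01)
if m.sum()>9:print("left",m.sum(),np.median(L[m],0),np.degrees(np.polyfit(L[m,0],L[m,1],1)[0]))
m=(P[:,2]>.04)&(P[:,2]<.05)&(L[:,0]>-.075)&(L[:,0]<.02)
for k in(m&(L[:,1]<0),m&(L[:,1]>0)):
  if k.sum()>9:print("rail",k.sum(),np.median(L[k],0),L[k,0].min(),np.degrees(np.polyfit(L[k,0],L[k,1],1)[0]))
m=(P[:,2]>.028)&(P[:,2]<.038)&(L[:,0]>u+.015)&(L[:,0]<u+.08)&(abs(L[:,1])<.045);print("jar",m.sum(),L[m].mean(0)-[u,0] if m.any() else 0)
E
python3 chk.py -.073 pics/w5.png
```

```text
[0.5745 0.1119 0.023 ] [-0.2    -0.0105] [-0.2893  0.4354 -0.2199] 0.024190274440109502
(array([ 0.127 ,  0.0007, -0.0004]), array([-0.0038,  0.0017, -0.0021]), array([-0.0016,  0.0041, -0.0017]))
left 3015 [-0.1328  0.058 ] -0.25779709571289583
rail 74 [-0.0728 -0.0632] -0.07486725816903886 -10.637113679917485
jar 2211 [0.029  0.0292]
```

Call:
jog_arm(
  increments=[
    [0.005, 0, 0, 0, 0.002, 0, 0],
    [0.009, 0, 0, 0, 0, 0, 0],
    [0.012, 0, 0, 0, 0, 0, 0],
    [0.012, 0, 0, 0, 0, 0, 0],
    [0.012, 0, 0, 0, 0, 0, 0],
    [0.012, 0, 0, 0, 0, 0, 0],
    [0.009, 0, 0, 0, 0, 0, 0],
    [0.005, 0, 0, 0, 0, 0, 0],
    [0, 0, 0, 0, 0, 0, 0],
  ],
)

```text
time: 9.0
tool_pos: [0.5625, 0.0318, 0.023]
tcp_rot: [-1.13, 1.317, -1.319]
wrist_force: [-0.1, 0.2, -1.1]
width: 0.019
```

```bash
python3 chk.py -.073 pics/w6.png; python3 - <<'E'
from h import *
for f in("top0.npz","scene0.npz"):
  P=cloud(dict(np.load(f))).reshape(-1,3);P=P[~np.isnan(P[:,0])];L=uv(P)
  for z in np.arange(.06,.24,.02):
    m=(abs(P[:,2]-z)<.01)&(L[:,0]>-.1)&(L[:,0]<.12)&(abs(L[:,1])<.1)
    if m.sum()>5:print(f,round(z,2),m.sum(),np.round(np.percentile(L[m,0],[0,5,50,95]),3))
E
```

```text
[0.5625 0.0318 0.023 ] [-0.119  -0.0104] [-0.1307  0.2222 -1.136 ] 0.018965852834190014
(array([ 0.046 ,  0.0009, -0.0003]), array([-0.0041, -0.0002, -0.0024]), array([-0.0018,  0.0045,  0.0002]))
left 1078 [-0.1019  0.0584] 6.295568339485718
rail 74 [ 0.0079 -0.0635] 0.005610141291054233 -8.339982416380366
rail 3078 [-0.0507  0.0669] -0.07499268256854887 -0.20008823937667308
jar 2197 [0.029  0.0293]
top0.npz 0.06 112 [-0.028  0.081  0.085  0.089]
top0.npz 0.08 109 [0.072 0.073 0.077 0.081]
top0.npz 0.1 114 [0.066 0.066 0.069 0.073]
top0.npz 0.12 117 [0.055 0.058 0.062 0.065]
top0.npz 0.14 124 [0.05  0.051 0.055 0.058]
top0.npz 0.16 152 [0.019 0.023 0.046 0.05 ]
top0.npz 0.18 161 [0.015 0.02  0.039 0.043]
top0.npz 0.2 807 [-0.005 -0.003  0.015  0.033]
top0.npz 0.22 46 [0.017 0.022 0.027 0.029]
scene0.npz 0.06 157 [0.078 0.081 0.085 0.088]
scene0.npz 0.08 161 [0.071 0.074 0.077 0.081]
scene0.npz 0.1 168 [0.062 0.066 0.07  0.073]
scene0.npz 0.12 169 [0.056 0.059 0.062 0.066]
scene0.npz 0.14 180 [0.049 0.051 0.055 0.058]
scene0.npz 0.16 250 [0.017 0.023 0.046 0.05 ]
scene0.npz 0.18 226 [0.016 0.023 0.039 0.043]
scene0.npz 0.2 556 [-0.005 -0.002  0.021  0.035]
```

Call:
jog_arm(
  increments=[
    [0.005, 0, 0, 0, 0, 0, 0],
    [0.009, 0, 0, 0, 0, 0, 0],
    [0.009, 0, 0, 0, 0, 0, 0],
    [0.007, 0, 0, 0, 0, 0, 0],
    [0.004, 0, 0, 0, 0, 0, 0],
    [0.004, 0, 0, 0, 0, 0, 0],
    [0.004, 0, 0, 0, 0, 0, 0],
    [0.004, 0, 0, 0, 0, 0, 0],
  ],
)

```text
time: 10.05
tool_pos: [0.5556, -0.0155, 0.023]
tcp_rot: [-1.129, 1.316, -1.318]
wrist_force: [1.1, 1.6, 0.3]
width: 0.021
```

```bash
python3 chk.py -.073 pics/w7.png
```

```text
[ 0.5556 -0.0155  0.023 ] [-0.0712 -0.0102] [1.0782 1.5681 0.264 ] 0.02141822451608564
(array([-0.0018,  0.001 , -0.0005]), array([-0.0045,  0.001 , -0.0031]), array([-0.0024,  0.0049, -0.001 ]))
rail 385 [-0.0702 -0.0087] -0.07497258267814662 14.491208690805044
rail 6213 [-0.0292  0.0667] -0.07499964103478685 6.624965116195269
jar 2205 [0.029  0.0295]
```

Call:
jog_arm(
  increments=[
    [0.003, 0, 0, 0, 0, 0, 0],
    [0.003, 0, 0, 0, 0, 0, 0],
    [0.003, 0, 0, 0, 0, 0, 0],
  ],
)

```text
time: 10.48
tool_pos: [0.5556, -0.0185, 0.0231]
tcp_rot: [-1.116, 1.323, -1.315]
wrist_force: [2.6, 14.2, -1.4]
width: 0.021
```

```bash
python3 chk.py -.073 pics/w8.png
```

```text
[ 0.5556 -0.0185  0.0231] [-0.0683 -0.0097] [ 2.625  14.2452 -1.389 ] 0.021204669521355104
(array([-0.0047,  0.0011, -0.001 ]), array([-0.0059, -0.0046, -0.0147]), array([-0.0137,  0.0081,  0.0046]))
rail 367 [-0.067  -0.0084] -0.07256994101969018 14.077339621395033
rail 6383 [-0.0294  0.0665] -0.07499910116045413 8.670097894152883
jar 2204 [0.029  0.0299]
```

Call:
jog_arm(
  increments=[
    [0.005, 0, 0, 0, 0, 0, 0],
    [0.005, 0, 0, 0, 0, 0, 0],
    [0, 0, 0, 0, 0, 0, 0],
  ],
)

```text
time: 10.9
tool_pos: [0.5557, -0.0179, 0.0232]
tcp_rot: [-1.101, 1.332, -1.306]
wrist_force: [0.6, -2.6, 0.2]
width: 0.027
```

```bash
python3 chk.py -.073 pics/w9.png; python3 -c "
import cv2;i=cv2.imread('pics/w9.png');cv2.imwrite('pics/w9b.png',cv2.resize(i,(800,600),interpolation=cv2.INTER_CUBIC))"
```

```text
[ 0.5557 -0.0179  0.0232] [-0.0688 -0.0097] [ 0.6244 -2.6486  0.2455] 0.027123059494735063
(array([-0.0042,  0.0013, -0.001 ]), array([-0.0067, -0.0079, -0.0307]), array([-0.0293,  0.0112,  0.0079]))
rail 367 [-0.0672 -0.0087] -0.0718558305305717 16.080386021886163
rail 6490 [-0.0289  0.0665] -0.07499698249239152 8.523424677417127
jar 2250 [0.0291 0.0299]
```

View pics/w9b.png

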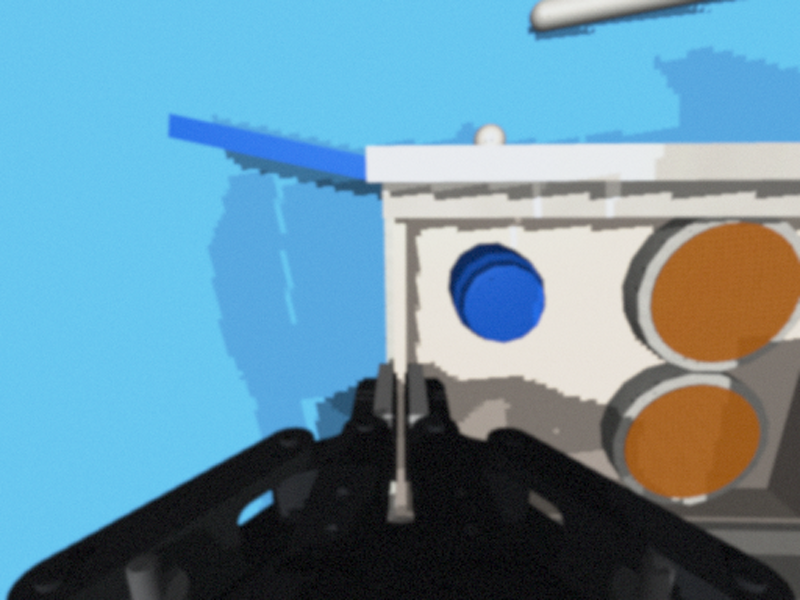

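```bash
python3 - <<'E'
from h import *
np.set_printoptions(precision=4,suppress=True)
p=dict(np.load("w5.npz"));C=cloud(p);L=uv(C);Z=C[...,2]
for r in range(150,230,12):
  k=[c for c in range(200,300) if abs(Z[r,c]-.02)<.005 and L[r,c,0]<-.055]
  print(r,k[:1],k[-1:],[ (L[r,c],Z[r,c]) for c in (k[0],k[-1])] if k else 0)
for r in range(95,115,5):
  k=[c for c in range(200,300) if abs(Z[r,c]-.045)<.004];print(r,k[:1],L[r,k[0]] if k else 0,Z[r,k[0]] if k else 0)
E
```

```text
150 [252] [260] [(array([-0.0707,  0.0467]), np.float64(0.01900493453619967)), (array([-0.067 ,  0.0462]), np.float64(0.015449745492071731))]
162 [252] [260] [(array([-0.0708,  0.0409]), np.float64(0.01886627149061368)), (array([-0.067 ,  0.0407]), np.float64(0.01765208832110149))]
174 [252] [260] [(array([-0.0709,  0.0352]), np.float64(0.019597182100652144)), (array([-0.067 ,  0.0345]), np.float64(0.016788103934282123))]
186 [252] [260] [(array([-0.0709,  0.029 ]), np.float64(0.01921103555496062)), (array([-0.067 ,  0.0287]), np.float64(0.017795339955636896))]
198 [252] [260] [(array([-0.071,  0.023]), np.float64(0.01964411747945702)), (array([-0.0671,  0.0223]), np.float64(0.017391484447595473))]
210 [253] [260] [(array([-0.0705,  0.0171]), np.float64(0.02085849701612269)), (array([-0.0671,  0.016 ]), np.float64(0.017928625096130718))]
222 [253] [260] [(array([-0.0706,  0.0103]), np.float64(0.019890882463226067)), (array([-0.0671,  0.0097]), np.float64(0.01859734074305719))]
95 [235] [-0.0755  0.07  ] 0.04459319174873304
100 [235] [-0.0755  0.0682] 0.045025266962456664
105 [235] [-0.0756  0.0665] 0.04493519321183935
110 [236] [-0.0753  0.0648] 0.04437559940350175
```

Call:
jog_arm(
  increments=[
    [0, 0, 0, 0, 0, 0, 0.3],
    [0, 0, 0, 0, 0, 0, 0.3],
    [0, -0.01, 0, 0, 0, 0, 0.3],
    [0, -0.03, 0, 0, 0, 0, 0.3],
    [-0.02, -0.04, 0, 0, 0, 0, 0.3],
    [-0.04, -0.04, 0, 0, 0, 0, 0.3],
    [-0.04, -0.04, 0, 0, 0, 0, 0.0],
    [0, -0.03, 0, 0, 0, 0, 0],
    [0, 0, 0, 0, 0, 0, 0],
  ],
)

```text
time: 12.08
tool_pos: [0.57, 0.0744, 0.2262]
tcp_rot: [-1.097, 1.333, -1.311]
wrist_force: [0.4, -0.5, -0.4]
width: 0.001
```

```bash
python3 - <<'E'
from h import *
np.set_printoptions(precision=4,suppress=True)
s=readout.read_state();print(s["tool_pos"],uv(s["tool_pos"]),s["wrist_force"],s["width"])
p=read_camera("wrist");np.savez("w10.npz",**p);cv2.imwrite("pics/w10.png",cv2.resize(p["img"],(800,600),interpolation=cv2.INTER_CUBIC))
t=read_camera("top");np.savez("t10.npz",**t)
C=cloud(p);L=uv(C);Z=C[...,2]
# profile along u at v=0.03
for v in(-.03,.0,.03):
  m=(abs(L[...,1]-v)<.004);o=np.argsort(L[m][:,0]);U=L[m][o,0];H=Z[m][o]
  b=np.arange(-.09,.12,.003);print(v,[(round(x,3),round(float(np.median(H[(U>=x)&(U<x+.003)])),3)) for x in b if ((U>=x)&(U<x+.003)).sum()>0])
m=(abs(Z-.045)<.004)&(L[...,0]<.05)&(abs(abs(L[...,1])-.067)<.01);print("rail min u",np.percentile(L[m][:,0],[0,1,2]), [np.median(L[m&(k*L[...,1]>0)][:,1]) for k in(1,-1)])
E
```

```text
[0.57   0.0744 0.2262] [-0.1622 -0.0094] [ 0.4266 -0.4593 -0.4174] 0.0014520256112577155
-0.03 [(np.float64(-0.09), -0.001), (np.float64(-0.087), -0.001), (np.float64(-0.084), -0.001), (np.float64(-0.081), -0.0), (np.float64(-0.078), -0.001), (np.float64(-0.075), -0.0), (np.float64(-0.072), 0.012), (np.float64(-0.069), 0.019), (np.float64(-0.063), 0.003), (np.float64(-0.06), 0.003), (np.float64(-0.057), 0.003), (np.float64(-0.054), 0.003), (np.float64(-0.051), 0.003), (np.float64(-0.048), 0.003), (np.float64(-0.045), 0.003), (np.float64(-0.042), 0.004), (np.float64(-0.039), 0.003), (np.float64(-0.036), 0.004), (np.float64(-0.033), 0.003), (np.float64(-0.03), 0.003), (np.float64(-0.027), 0.003), (np.float64(-0.024), 0.003), (np.float64(-0.021), 0.003), (np.float64(-0.018), 0.004), (np.float64(-0.015), 0.004), (np.float64(-0.012), 0.003), (np.float64(-0.009), 0.003), (np.float64(-0.006), 0.004), (np.float64(-0.003), 0.192), (np.float64(0.0), 0.003), (np.float64(0.003), 0.003), (np.float64(0.006), 0.01), (np.float64(0.009), 0.016), (np.float64(0.012), 0.016), (np.float64(0.015), 0.016),
[... 3227 characters left out ...]
, 0.016), (np.float64(0.021), 0.016), (np.float64(0.024), 0.016), (np.float64(0.027), 0.016), (np.float64(0.03), 0.016), (np.float64(0.033), 0.016), (np.float64(0.036), 0.016), (np.float64(0.039), 0.016), (np.float64(0.042), 0.016), (np.float64(0.045), 0.016), (np.float64(0.048), 0.016), (np.float64(0.051), 0.016), (np.float64(0.054), 0.016), (np.float64(0.057), 0.016), (np.float64(0.06), 0.015), (np.float64(0.066), 0.004), (np.float64(0.069), 0.004), (np.float64(0.072), 0.014), (np.float64(0.075), 0.018), (np.float64(0.078), 0.036), (np.float64(0.081), 0.056), (np.float64(0.084), 0.049)]
rail min u [-0.0757 -0.0746 -0.0733] [np.float64(0.06678438414043365), np.float64(-0.06645366794032705)]
```

View pics/w10.png

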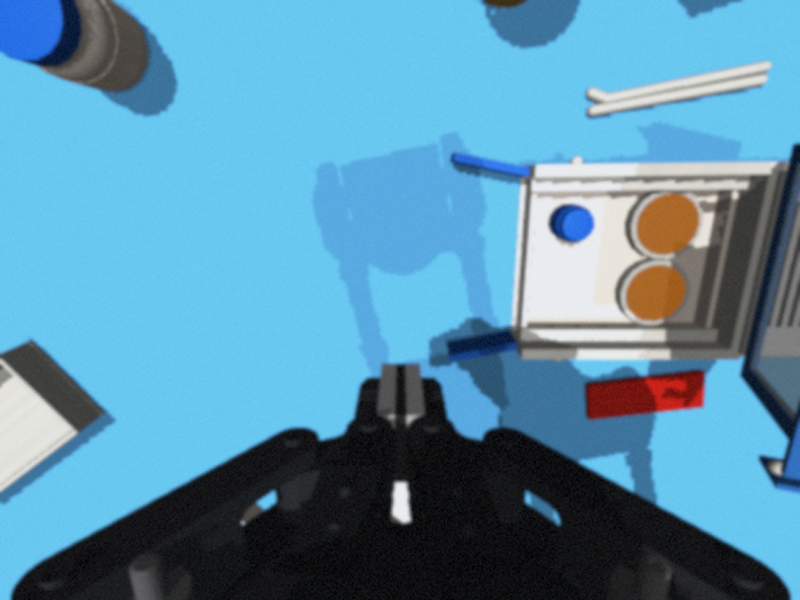

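```bash
python3 - <<'E'
from h import *
np.set_printoptions(precision=4,suppress=True)
print(go(dw(.088,0,.29),[*d,0]))
E
```

```text
(array([ 0.2472, -0.0746,  0.0151]), array([-0.0033, -0.014 , -0.0288]), array([-0.0279,  0.0075,  0.014 ]))
```

Call:
jog_arm(
  increments=[
    [0, -0.035, 0, -0.003, -0.014, -0.029, 0],
    [0, -0.035, 0.005, 0, 0, 0, 0],
    [0.03, 0, 0.005, 0, 0, 0, 0],
    [0.05, 0, 0.005, 0, 0, 0, 0],
    [0.05, 0, 0, 0, 0, 0, 0],
    [0.05, 0, 0, 0, 0, 0, 0],
    [0.04, 0, 0, 0, 0, 0, 0],
    [0.02, 0, 0, 0, 0, 0, 0],
    [0, 0, 0, 0, 0, 0, 0],
  ],
)

```text
time: 13.3
tool_pos: [0.5337, -0.1775, 0.2722]
tcp_rot: [-1.158, 1.352, -1.306]
wrist_force: [-0.4, 0.5, -1.0]
width: 0.001
```

```bash
python3 - <<'E'
from h import *
np.set_printoptions(precision=4,suppress=True)
s=readout.read_state();print(s["tool_pos"],uv(s["tool_pos"]))
print(go(dw(.088,0,.195),[*d,0]))
E
```

```text
[ 0.5337 -0.1775  0.2722] [ 0.0922 -0.0076]
(array([-0.0045,  0.0769,  0.0104]), array([ 0.0365, -0.0069,  0.0025]), array([-0.003 , -0.0365,  0.0069]))
```

Call:
jog_arm(
  increments=[
    [-0.004, 0.02, 0.005, 0.036, -0.007, 0.002, 0],
    [0, 0.03, 0.005, 0, 0, 0, 0],
    [0, 0.025, 0, 0, 0, 0, 0],
    [0, 0, 0, 0, 0, 0, 0],
  ],
)

```text
time: 13.8
tool_pos: [0.5408, -0.1715, 0.1899]
tcp_rot: [-1.137, 1.327, -1.313]
wrist_force: [-0.7, -0.2, -0.4]
width: 0.004
```

```bash
cat > lid.py <<'E'
from h import *
import sys
np.set_printoptions(precision=4,suppress=True)
s=readout.read_state();print(s["time"],s["tool_pos"],uv(s["tool_pos"]),s["wrist_force"])
u,z=uv(s["tool_pos"])[0],s["tool_pos"][2]
cu,cz=u-.0145-.086,z-.014-.047
print("corner r,th",np.hypot(cu,cz),np.arctan2(cz,-cu))
for th in map(float,sys.argv[1:]):
  r=.155;t=.003
  U=.086-r*np.cos(th)+t*np.sin(th)+.0145;Z=.047+r*np.sin(th)+t*np.cos(th)+.014
  g=go(dw(U,0,Z),[*d,0]);print(th,(U,Z),g[0],g[1])
E
python3 lid.py 1.2 1.1 1.0 .9 .8 .7
```

```text
13.8 [ 0.5408 -0.1715  0.1899] [ 0.0852 -0.0015] [-0.6775 -0.1761 -0.4007]
corner r,th 0.1297591338477319 1.4529353141356778
1.2 (np.float64(0.04713066531401726), np.float64(0.20655313158835012)) [-0.0382 -0.0166  0.0013] [ 0.0078 -0.0008 -0.0035]
1.1 (np.float64(0.03286622325921982), np.float64(0.20049792917379922)) [-0.0524 -0.0105  0.0014] [ 0.0078 -0.0008 -0.0035]
1.0 (np.float64(0.019277555544862025), np.float64(0.19304890956282839)) [-0.066  -0.003   0.0014] [ 0.0078 -0.0008 -0.0035]
0.9 (np.float64(0.006500435646929464), np.float64(0.18428050089707193)) [-0.0787  0.0058  0.0015] [ 0.0078 -0.0008 -0.0035]
0.8 (np.float64(-0.005337471676112074), np.float64(0.17428031421746754)) [-0.0905  0.0159  0.0015] [ 0.0078 -0.0008 -0.0035]
0.7 (np.float64(-0.01611788596738266), np.float64(0.1631482680836956)) [-0.1013  0.0271  0.0016] [ 0.0078 -0.0008 -0.0035]
```

Call:
jog_arm(
  increments=[
    [-0.015, -0.001, 0, 0.008, 0, -0.003, 0],
    [-0.015, -0.001, 0, 0, 0, 0, 0],
    [-0.012, -0.001, 0, 0, 0, 0, 0],
    [-0.012, 0, 0, 0, 0, 0, 0],
    [-0.012, 0, 0, 0, 0, 0, 0],
  ],
)

```text
time: 14.42
tool_pos: [0.5532, -0.1016, 0.1969]
tcp_rot: [-1.131, 1.314, -1.322]
wrist_force: [-0.2, -1.5, 0.3]
width: -0.002
```

```bash
python3 lid.py 1.0 .9 .8 .7 .6 .5; python3 - <<'E'
from h import *
p=read_camera("top");P=cloud(p).reshape(-1,3);P=P[~np.isnan(P[:,0])];L=uv(P)
for z in np.arange(.06,.24,.02):
    m=(abs(P[:,2]-z)<.008)&(L[:,0]>-.1)&(L[:,0]<.12)&(abs(L[:,1])<.085)&(abs(L[:,1])>.065)
    if m.sum()>5:print(round(z,2),m.sum(),np.round(np.percentile(L[m,0],[0,5,50,95]),3))
E
```

```text
14.425 [ 0.5532 -0.1016  0.1969] [0.0143 0.0004] [-0.2007 -1.5288  0.3195]
corner r,th 0.16096299458317861 1.0053700520137696
1.0 (np.float64(0.019277555544862025), np.float64(0.19304890956282839)) [ 0.005   0.0039 -0.0004] [-0.0061 -0.0001  0.0005]
0.9 (np.float64(0.006500435646929464), np.float64(0.18428050089707193)) [-0.0078  0.0126 -0.0004] [-0.0061 -0.0001  0.0005]
0.8 (np.float64(-0.005337471676112074), np.float64(0.17428031421746754)) [-0.0196  0.0226 -0.0005] [-0.0061 -0.0001  0.0005]
0.7 (np.float64(-0.01611788596738266), np.float64(0.1631482680836956)) [-0.0304  0.0337 -0.0006] [-0.0061 -0.0001  0.0005]
0.6 (np.float64(-0.025733092890815046), np.float64(0.15099559022095954)) [-0.04    0.0459 -0.0006] [-0.0061 -0.0001  0.0005]
0.5 (np.float64(-0.03408702047719518), np.float64(0.13794370616932258)) [-0.0484  0.0589 -0.0007] [-0.0061 -0.0001  0.0005]
```

Call:
jog_arm(
  increments=[
    [-0.008, 0.012, 0, -0.006, 0, 0, 0],
    [-0.012, 0.01, 0, 0, 0, 0, 0],
    [-0.011, 0.011, 0, 0, 0, 0, 0],
    [-0.0095, 0.012, 0, 0, 0, 0, 0],
    [-0.0085, 0.013, 0, 0, 0, 0, 0],
  ],
)

```text
time: 15.1
tool_pos: [0.562, -0.0484, 0.1355]
tcp_rot: [-1.132, 1.319, -1.319]
wrist_force: [0.1, -1.2, 0.6]
width: 0.002
```

```bash
python3 lid.py .5 .4 .3 .2 .15; python3 - <<'E'
from h import *
p=read_camera("scene");cv2.imwrite("pics/s11.png",cv2.resize(p["img"][120:300,120:360],(800,600),interpolation=cv2.INTER_CUBIC))
E
```

```text
15.1 [ 0.562  -0.0484  0.1355] [-0.0396  0.0011] [ 0.0872 -1.2256  0.6033]
corner r,th 0.15866548094840105 0.489050721381077
0.5 (np.float64(-0.03408702047719518), np.float64(0.13794370616932258)) [ 0.0055 -0.0024 -0.0011] [-0.0012 -0.0004 -0.0014]
0.4 (np.float64(-0.04109619904352124), np.float64(0.12412302603984948)) [-0.0015  0.0114 -0.0011] [-0.0012 -0.0004 -0.0014]
0.3 (np.float64(-0.046690595194484916), np.float64(0.10967164149988445)) [-0.0071  0.0259 -0.0011] [-0.0012 -0.0004 -0.0014]
0.2 (np.float64(-0.05081431157300727), np.float64(0.0947339460067582)) [-0.0112  0.0408 -0.0011] [-0.0012 -0.0004 -0.0014]
0.15 (np.float64(-0.05231120268266577), np.float64(0.087129223767216)) [-0.0127  0.0484 -0.0011] [-0.0012 -0.0004 -0.0014]
```

View pics/s11.png

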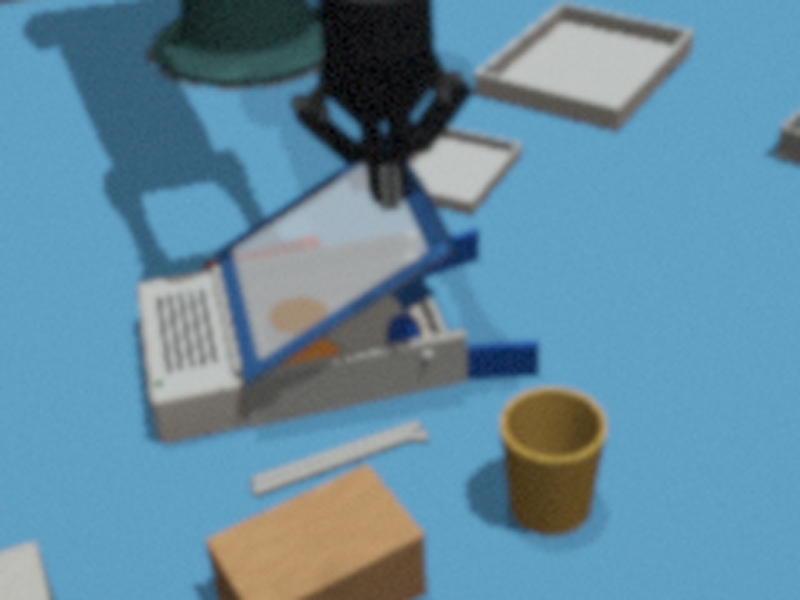

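Call:
jog_arm(
  increments=[
    [-0.002, 0.012, -0.001, 0, 0, 0, 0],
    [-0.005, 0.0135, 0, 0, 0, 0, 0],
    [-0.004, 0.0145, 0, 0, 0, 0, 0],
    [-0.002, 0.008, 0, 0, 0, 0, 0],
    [0, 0, 0, 0, 0, 0, 0],
  ],
)

```text
time: 15.78
tool_pos: [0.5604, -0.0334, 0.0805]
tcp_rot: [-1.136, 1.324, -1.315]
wrist_force: [-0.6, -0.3, 0.3]
width: -0.002
```

```bash
python3 lid.py .15 .1 .05 0
```

```text
15.775 [ 0.5604 -0.0334  0.0805] [-0.0542 -0.0028] [-0.6039 -0.2775  0.298 ]
corner r,th 0.15597090769017455 0.12561954338788833
0.15 (np.float64(-0.05231120268266577), np.float64(0.087129223767216)) [ 0.0019 -0.0066  0.0027] [ 0.0051 -0.0003 -0.0019]
0.1 (np.float64(-0.053426145368153544), np.float64(0.07945919207609244)) [0.0008 0.0011 0.0028] [ 0.0051 -0.0003 -0.0019]
0.05 (np.float64(-0.05415635285340774), np.float64(0.07174302201814005)) [0.0001 0.0088 0.0028] [ 0.0051 -0.0003 -0.0019]
0.0 (np.float64(-0.05450000000000001), np.float64(0.064)) [-0.0002  0.0165  0.0028] [ 0.0051 -0.0003 -0.0019]
```

Call:
jog_arm(
  increments=[
    [0, 0.004, 0.001, 0, 0, 0, 0],
    [0, 0.005, 0, 0, 0, 0, 0],
    [0, 0.005, 0, 0, 0, 0, 0],
    [0, 0.005, 0, 0, 0, 0, 0],
  ],
)

```text
time: 16.27
tool_pos: [0.5621, -0.0328, 0.0683]
tcp_rot: [-1.134, 1.325, -1.314]
wrist_force: [0.5, 0.5, 0.5]
width: 0.0
```

```bash
python3 lid.py 0
```

```text
16.275 [ 0.5621 -0.0328  0.0683] [-0.055  -0.0011] [0.4668 0.5367 0.461 ]
corner r,th 0.15568324934995076 0.046593066839192475
0.0 (np.float64(-0.05450000000000001), np.float64(0.064)) [0.0005 0.0042 0.0012] [ 0.0052 -0.0013 -0.0037]
```

Call:
jog_arm(
  increments=[
    [0, 0.003, 0, 0, 0, 0, 0],
    [0, 0.004, 0, 0, 0, 0, 0],
  ],
)

```text
time: 16.52
tool_pos: [0.5629, -0.0331, 0.0644]
tcp_rot: [-1.134, 1.325, -1.315]
wrist_force: [-14.9, 1.4, 37.6]
width: 0.004
```

```bash
python3 lid.py 0
```

```text
16.525 [ 0.5629 -0.0331  0.0644] [-0.0549 -0.0003] [-14.9304   1.3852  37.5851]
corner r,th 0.15546311013817554 0.02166933050601638
0.0 (np.float64(-0.05450000000000001), np.float64(0.064)) [0.0004 0.0004 0.0003] [ 0.0047 -0.0015 -0.0037]
```

Call:
jog_arm(
  increments=[
    [0, -0.005, 0, 0, 0, 0, 0],
    [0, -0.02, 0, 0, 0, 0, 0],
    [-0.03, -0.05, 0, 0, 0, 0, 0],
    [-0.05, -0.04, 0, 0, 0, 0, 0],
    [-0.05, -0.03, 0, 0, 0, 0, 0],
    [0, 0, 0, 0, 0, 0, 0],
  ],
)

```text
time: 17.27
tool_pos: [0.5855, 0.0971, 0.2143]
tcp_rot: [-1.129, 1.326, -1.318]
wrist_force: [0.8, -1.1, -0.3]
width: 0.002
```

```bash
python3 - <<'E'
from h import *
np.set_printoptions(precision=4,suppress=True)
s=readout.read_state();print(s["tool_pos"],uv(s["tool_pos"]),s["wrist_force"])
for n in("wrist","top","scene"):
  p=read_camera(n);C=cloud(p);P=C.reshape(-1,3);P=P[~np.isnan(P[:,0])];L=uv(P)
  cv2.imwrite(f"pics/e_{n}.png",cv2.resize(p["img"],(800,600),interpolation=cv2.INTER_CUBIC))
  m=(abs(L[:,1])<.078)&(L[:,0]>-.085)&(L[:,0]<.075)&(abs(P[:,2]-.055)<.015)
  A=P[m];c=np.polyfit(L[m,0],A[:,2],1);print(n,m.sum(),"lid z fit",c)
  r=abs(A[:,2]-np.polyval(c,L[m,0]))<.003;c=np.polyfit(L[m,0][r],A[r,2],1);print(r.sum(),c, np.polyval(c,-.08))
  for u0 in(-.08,-.04,0,.04,.07):
    k=abs(L[m,0]-u0)<.006
    if k.sum():print(u0,k.sum(),np.percentile(A[k,2],[50,95]))
E
```

```text
[0.5855 0.0971 0.2143] [-0.187   0.0026] [ 0.7909 -1.0902 -0.3267]
wrist 21157 lid z fit [0.0029 0.0504]
20922 [0.0003 0.0504] 0.05040942492959407
-0.08 1746 [0.0504 0.0516]
-0.04 1559 [0.0504 0.0515]
0 1568 [0.0504 0.0516]
0.04 1567 [0.0504 0.0515]
0.07 1336 [0.0505 0.0517]
top 3218 lid z fit [-0.0016  0.0511]
2544 [-0.0018  0.0511] 0.051202769749459996
-0.08 206 [0.0514 0.0551]
-0.04 246 [0.0511 0.0549]
0 243 [0.051 0.055]
0.04 242 [0.0508 0.0547]
0.07 228 [0.0511 0.0548]
scene 2405 lid z fit [-0.0016  0.0497]
2399 [-0.0017  0.0497] 0.04985633784368584
-0.08 157 [0.05   0.0517]
-0.04 175 [0.0496 0.0512]
0 183 [0.0496 0.0515]
0.04 185 [0.0496 0.0512]
0.07 174 [0.0497 0.0511]
```

View pics/e_wrist.png

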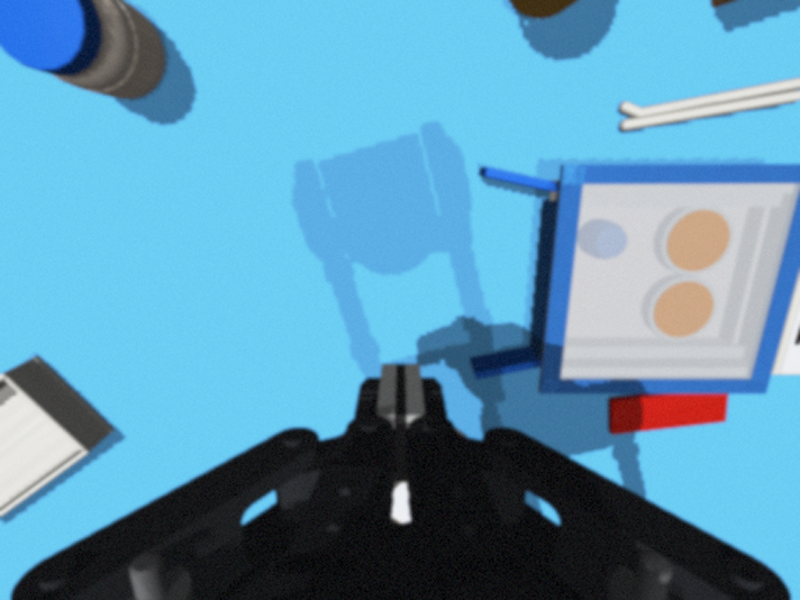

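```bash
python3 -c "
from workcell import bot;print(bot.finish_job())"
```

```text
the job is handed in; nothing more can be done
None
```

The tray is home against the back stop with its load standing, and the dock's lid is shut. The job was handed in at about 17.4 s of the 72 s.

- **Tray:** I pinched the loaded, middle-sized tray (measured 150 × 120 mm) by its rear wall and lined it up with the dock. I slid it in until it met about 14 N of resistance, then released it. The depth profile shows its front wall touching the stop.
- **Lid:** I swung it down with closed fingertips and pressed it home, reaching about 38 N at the end. All three cameras afterwards show it flat at about 50 mm height, sloping less than 0.002 rad, where fully shut is below 0.03. I saw no clear force spike at the latch, so the snap itself is judged from this angle.
- **Load and surroundings:** In the last wrist picture the jar and the twin dish show upright through the lid. The saline bottle, the tweezers and the sachet in view look undisturbed. I did not measure the bystanders' positions before and after.

**One disagreement:** the tray's rear edge measured about 4 mm inside the rail ends, where I expected it level with the mouth. The front wall touches the stop, so I put this down to a few millimetres of error in my dock measurement.

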